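# Fish the wooden masher out of the galvanised rack

### The arm

A 6-joint arm with a two-finger parallel gripper is mounted at the origin on the work surface. World frame = base frame: x ahead of the robot, y to its left, z up, the work surface at z = 0. Lengths are in m, angles in rad, forces in N, time in s.
With the tool pointing down it reaches from about 0.225 to 0.725 m from the base axis. Payload 3.1 kg.
Tool frame: the origin (TCP) lies at the very end of the fingers, on their centre line; the grasp point (between the pads) lies 19 mm behind it (ctrl.grasp_offset is the distance from the TCP to the grasp point, in m); z points along the fingers, y is the line along which they close (so a half turn about z gives the same grasp; the last joint's range is limited). The gripper opens to 85 mm and grips with 20 to 120 N. Pads are 22 mm wide; open, the fingers measure 114 mm over their backs; the gripper's body (76 mm by 85 mm) begins 54 mm behind the grasp point. The pads swing forward as they close: fully open they stand 13 mm farther back than shut.
Start: joints at [-1.236, 0.048, 0.099, 1.622, 0, 1.443], TCP at [0.234, -0.47, 0.231] pointing down, gripper open.
Joint ranges: [-2.91, 2.91], [-0.99, 1.94], [-1.21, 1.42], [-2.12, 2.29], [-1.49, 1.47], [-3.14, 3.14]. Speed limits (rad/s): [2.79, 2.79, 3.14, 3.14, 3.14, 3.14].

### API

Orientations are given as a unit quaternion [w, x, y, z].
In Python, from bench import ctrl gives the robot as it stands. The module is installed in compiled form; this text tells all that it offers. Calls block until the motion is done:
- ctrl.move_pose(position, orientation): joint-space move of the TCP to a pose.
- ctrl.move_linear(position, rotation=None, feed=0.15): straight line of the TCP; rotation=None keeps the orientation; feed is the mean speed in m/s.
- ctrl.move_j(angles): joint-space move.
- ctrl.command_gripper(opening): opening from 0.0 (shut) to 1.0 (fully open); the grip force is fixed at half the most; returns when the fingers have stopped.
- ctrl.dwell(seconds).
- ctrl.ik(position, orientation): joint angles nearest the present ones, or None.
- ctrl.sense(): the state.
- ctrl.snapshot(name): name is "scene" or "top"; returns (picture, depth): 420x560x3 uint8, red, green, blue; 420x560 float32, m along the optical axis (not along the pixel's ray), 0 where there is no reading.
- ctrl.camera_params(name): a dict with "fx", "fy", "cx", "cy" (pixels), "D" ([k1, k2, p1, p2, k3] as OpenCV has them; the pictures are not rectified), "R" (3x3) and "t" (3): a world point X has camera coordinates R X + t. Camera axes: x right, y down, z forward; pixel columns grow to the right and rows downward; lengths in m; the calibration is good to about 2 mm. A picture is of the moment at which its call begins. camera_params takes no time and is no camera call.
A pose or a line that the arm cannot do raises ctrl.Unreachable and nothing moves.
- ctrl.finish_job(): hands the job in; it is judged then, once.
The state is a dict: "time_s": time; "joint_positions": joint angles; "joint_vel": joint speeds; "joint_torque": joint torques, N m; "eef_pos": TCP position; "orientation": TCP orientation; "force": force on the tool from outside, world axes, zero at the start; "moment": the same for the moment, N m; "gripper_width": opening from 0.0 (shut) to 1.0 (fully open); "finger_force": force on a finger pad.
Only numpy, scipy, OpenCV 4.12 (cv2) and the standard library are available. Lean on these libraries where they do the work, as an engineer would, in place of code of your own. Each camera call takes 0.05 s, during which the arm holds its last target. There are 200 camera calls.

### The job

The wooden masher has slipped through the opening in the rack's top shelf onto the tray below, and lying level it is too long to come back out. Reach in from above, tilt it so that one end comes up first and draw it out through the opening, without forcing masher or gripper against the rack. Finish while still holding it in the gripper, steady and level, 10 to 20 cm above the top shelf and roughly centred over the opening, with the green lid, tumbler, jar and lunchbox left where they are.

Things in the scene. Friction and masses are not known exactly. Their poses are not given: they have to be found in the camera images.
- rack: Fixed galvanised rack, 256 mm (own x) by 460 mm (own y, long way). Origin on the counter under its centre, z up. Tray floor 30 mm above the counter, inside 248 x 448 mm, lips to 48 mm and side rails at 71 to 81 mm all round: nothing long comes out sideways. Slatted top shelf, upper face at 115 mm. Plaster upstand along its +x side, x = 132 to 188 mm, 90 mm high.
- opening (a point): Centre of the rectangular opening in the middle of the top shelf, at the shelf's upper face (115 mm above the counter). Clear size 170 mm along x, 190 mm along y (axes as the rack's). Its rim bars reach from 105 to 115 mm height, so 75 mm is free between tray floor and rim.
- masher: Loose wooden masher, 280 mm long, 0.13 to 0.21 kg. Origin on its axis at mid-length, x axis towards the head. Octagonal head 44 mm across, x = 80 to 140 mm; round shaft dia 22 mm (grip here); octagonal pommel 44 mm across, x = -140 to -124. Mass centre at about x = 27 mm. Lies on the tray along the rack's y, head to +y, axis 52 mm above the counter, middle under the opening, ends under the shelf.
- masher_head_end (a point): Centre of the head's flat end face, 140 mm from the masher's origin.
- masher_pommel_end (a point): Centre of the pommel's flat end face, 140 mm from the masher's origin.
- lid: Bystander: round green lid, 96 mm across, 10 mm thick with a small knob to 22 mm, lying on the top shelf's +y end. Origin at the centre of its underside.
- tumbler: Bystander: glass tumbler, 72 mm across, 110 mm tall, on the counter beyond the rack's +y end. Origin at the centre of its underside.
- jar: Bystander: yellow plastic jar with red cap, 84 mm across, about 130 mm tall, on the counter beyond the rack's +y end. Origin at the centre of its underside.
- lunchbox: Bystander: closed steel lunchbox with clip latches, 119 x 177 x 62 mm, on the counter beyond the rack's -y end. Origin at the centre of its underside.

How it is judged:
On the way:
1. the masher is gripped and tilted through the opening: one end above the top shelf, the other still below it (contact force between the fingers and masher above 1 N and ((height (world z) of masher_head_end above 0.14 m and height (world z) of masher_pommel_end below 0.1 m) or (height (world z) of masher_pommel_end above 0.14 m and height (world z) of masher_head_end below 0.1 m))), for 0.1 s.
At the end, for the whole second after the job is handed in: Fingers hold the masher at rest (under 30 mm/s), level within 17 degrees, both ends over 190 mm above the counter (75 mm above the shelf), middle below 360 mm and within 100 mm of the opening's centre seen from above, touching neither rack nor bystanders (contact force between the fingers and masher above 1 N and height (world z) of each of masher_head_end, masher_pommel_end above 0.19 m and height (world z) of masher below 0.36 m and angle between masher's own x axis and vertical between 1.27 and 1.87 rad and horizontal distance between masher and opening below 0.1 m and linear speed of masher below 0.03 m/s and angular speed of masher below 0.2 rad/s and contact force between masher and rack below 0.1 N and contact force between masher and lid below 0.1 N and contact force between masher and tumbler below 0.1 N and contact force between masher and jar below 0.1 N and contact force between masher and lunchbox below 0.1 N); the arm keeps its last pose, push and grip.
It fails at once if the lid, tumbler, jar or lunchbox is moved more than 20 mm or tipped (distance of any of lid, tumbler, jar, lunchbox from where it was at the start of the episode above 0.02 m or angle between any of lid, tumbler, jar, lunchbox's own z axis and vertical above 0.3 rad).
It fails at once if the masher is forced against the rack (over 40 N) (contact force between masher and rack above 40 N).
It fails at once if the robot is forced against the rack (over 40 N) (contact force between any of the arm, the fingers and rack above 40 N).
It also fails if it takes over 48 s, if anything falls off the work surface, if the arm or the gripper's body presses on something with over 40 N, if the wrist force passes 120 N, or if a joint passes its speed limit or range.

## Working session

There is one attempt and no reset: what is moved stays moved. The work goes in short steps, each a Python script; the robot and the scene stay as the last script left them, time stands still between calls to the robot, and variables do not carry over. Pictures are saved under pics/ and viewed, at most 10 in all, crops included, and the job is handed in when it is done.

```bash
mkdir -p pics; python3 - <<'E'
from bench import ctrl
import cv2,numpy as np
for n in("scene","top"):
    p,d=ctrl.snapshot(n); cv2.imwrite(f"pics/{n}0.png",p[:,:,::-1]); np.save(f"pics/{n}0.npy",d)
    c=ctrl.camera_params(n); print(n,{k:np.round(v,3).tolist() for k,v in c.items()})
    print((-np.array(c["R"]).T@np.array(c["t"])).round(3))
s=ctrl.sense();print(s)
E
```

```text
scene {'fx': 447.745, 'fy': 447.745, 'cx': 286.723, 'cy': 201.85, 'D': [-0.125, 0.0, 0.0, 0.0, 0.0], 'R': [[-0.023, 1.0, 0.005], [0.562, 0.017, -0.827], [-0.827, -0.017, -0.562]], 't': [-0.044, -0.218, 1.662]}
[1.496 0.076 0.754]
top {'fx': 518.485, 'fy': 518.485, 'cx': 277.376, 'cy': 213.437, 'D': [-0.128, 0.0, 0.0, 0.0, 0.0], 'R': [[0.065, -0.998, 0.0], [-0.977, -0.063, -0.202], [0.202, 0.013, -0.979]], 't': [0.03, 0.503, 1.513]}
[0.184 0.042 1.584]
{'time_s': 0.1, 'joint_positions': array([-1.23577579e+00,  4.86581337e-02,  9.77012397e-02,  1.62198477e+00,
        2.93835066e-05,  1.44296489e+00]), 'joint_vel': array([ 0.00069009, -0.00107847,  0.00220563,  0.00034211,  0.00024476,
        0.00124302]), 'joint_torque': array([ 2.31980957e-03, -3.39851725e+01,  3.20935392e+01,  1.58526271e-02,
       -1.59315355e-04,  3.42011832e-07]), 'eef_pos': array([ 0.23420907, -0.46923351,  0.23021715]), 'orientation': array([-1.06843681e-03,  9.73339755e-01,  2.29365582e-01, -9.63109506e-05]), 'force': array([ 0.35863449, -0.07881763, -0.64959304]), 'moment': array([ 0.01605688,  0.01249896, -0.0664233 ]), 'finger_force': 0.0, 'gripper_width': 1.0014853763612952}
```

View pics/top0.png

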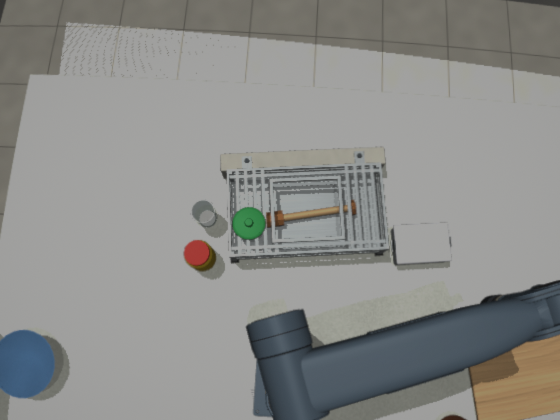

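View pics/scene0.png

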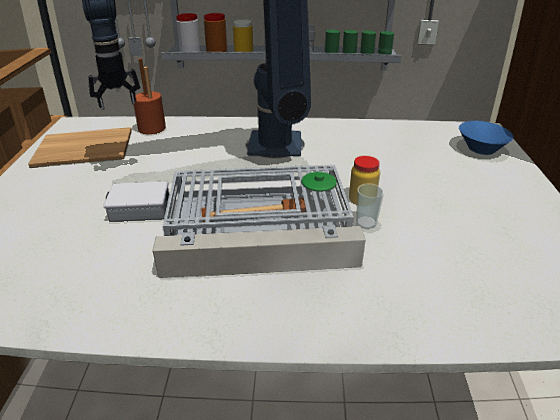

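The top view shows the rack around (307,211), with image up as +x and right as −y. The masher runs from (268,220) to (356,208), head on the left, and the lid is at (249,223). I'll enlarge this area.

```bash
python3 - <<'E'
import cv2
p=cv2.imread("pics/top0.png")[140:270,210:400]
p=cv2.resize(p,None,fx=4,fy=4,interpolation=cv2.INTER_CUBIC)
cv2.imwrite("pics/crop0.png",p)
E
```

```text
(no output)
```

View pics/crop0.png

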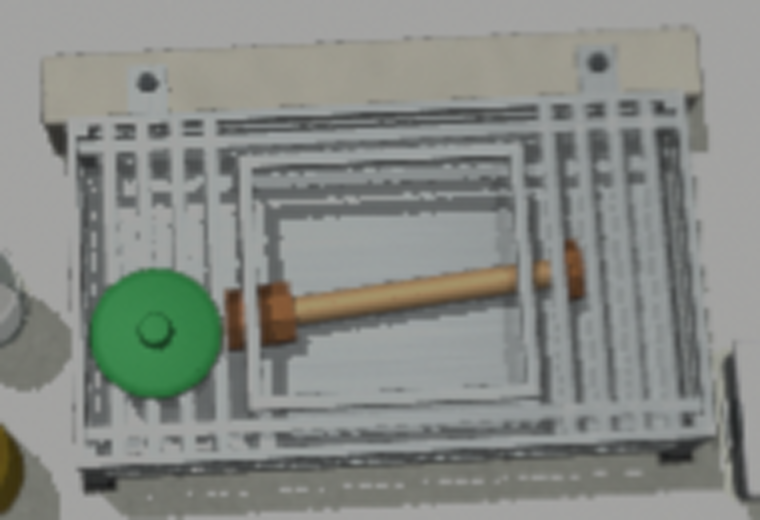

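The crop shows the opening's inner corners at about (252,170), (513,158), (526,386) and (262,397). The masher's head end is centred at (229,320), its pommel end at (583,271), and its shaft runs from (298,309) to (535,275).

```bash
cat > h.py <<'E'
import numpy as np,cv2
from bench import ctrl
from scipy.spatial.transform import Rotation as Ro
def unproj(uv,z,name="top"):
    c=ctrl.camera_params(name);R=np.array(c["R"]);t=np.array(c["t"])
    K=np.array([[c["fx"],0,c["cx"]],[0,c["fy"],c["cy"]],[0,0,1]])
    n=cv2.undistortPoints(np.array(uv,float).reshape(-1,1,2),K,np.array(c["D"],float)).reshape(-1,2)
    o=-R.T@t; d=np.c_[n,np.ones(len(n))]@R
    return o+d*((z-o[2])/d[:,2])[:,None]
E
python3 - <<'E'
from h import *
f=lambda a:(np.array(a)+.5)/4-.5+[210,140]
o=unproj(f([(252,170),(513,158),(526,386),(262,397)]),.115);print("open",o.round(4),o.mean(0).round(4))
print("sides",np.linalg.norm(o-np.roll(o,-1,0),axis=1).round(4))
u=unproj(f([(43,60),(697,28)]),.09);print("upst",u.round(4),np.linalg.norm(u[0]-u[1]))
e=u[0]-u[1];print("rack yaw",np.degrees(np.arctan2(-e[0],e[1])), np.degrees(np.arctan2(-(o[0]-o[1])[0],(o[0]-o[1])[1])),np.degrees(np.arctan2(-(o[3]-o[2])[0],(o[3]-o[2])[1])))
k=unproj(f([(112,128),(0,0)]),.115)
m=unproj(f([(229,320),(583,271),(298,309),(535,275)]),.052);print("masher",m.round(4),np.linalg.norm(m[0]-m[1]),((m[0]+m[1])/2).round(4))
e=m[0]-m[1];print("masher yaw",np.degrees(np.arctan2(-e[0],e[1])),"shaft",np.degrees(np.arctan2(-(m[2]-m[3])[0],(m[2]-m[3])[1])))
l=unproj(f([(155,333)]),.01+.115);print("lid",l)
d=np.load("pics/top0.npy");c=ctrl.camera_params("top");R=np.array(c["R"]);t=np.array(c["t"])
for q in[(400,295),(640,120),(150,340),(275,310),(300,60),(400,370)]:
    a=f(q);dd=d[int(round(a[1])),int(round(a[0]))]
    z1,z0=unproj([a],1.)[0],unproj([a],0.)[0]; w=(R@z1+t)[2],(R@z0+t)[2]
    s=(dd-w[1])/(w[0]-w[1]);print(q,(z0+s*(z1-z0)).round(4))
E
```

```text
open [[ 0.5796  0.0815  0.115 ]
 [ 0.6012 -0.1093  0.115 ]
 [ 0.4324 -0.1256  0.115 ]
 [ 0.4123  0.0631  0.115 ]] [ 0.5064 -0.0226  0.115 ]
sides [0.192  0.1696 0.1897 0.1683]
upst [[ 0.6621  0.2455  0.09  ]
 [ 0.7205 -0.2484  0.09  ]] 0.49736092854044517
rack yaw 6.74788460957716 6.489073250457552 6.08348854609625
masher [[ 0.4789  0.0926  0.052 ]
 [ 0.534  -0.1725  0.052 ]
 [ 0.4907  0.0414  0.052 ]
 [ 0.5285 -0.1361  0.052 ]] 0.27080220353900103 [ 0.5065 -0.0399  0.052 ]
masher yaw 11.734729560920023 shaft 12.024245694502879
lid [[0.45198824 0.14244683 0.125     ]]
(400, 295) [ 0.5039 -0.0342  0.0639]
(640, 120) [ 0.6379 -0.2029  0.1113]
(150, 340) [0.4443 0.1447 0.1382]
(275, 310) [0.4835 0.0583 0.0785]
(300, 60) [0.6734 0.0517 0.0929]
(400, 370) [ 0.4534 -0.0391  0.0274]
```

The opening measures 191 x 169 mm (spec 190 x 170), so that fit is good. From the shaft shoulder to the pommel end I get 218 mm (spec 220), with the lid hiding the head's end. That puts the masher's middle at about (0.505, −0.035), with a yaw of 12° against the rack's 6.4°. Next I'll plan the tilt in the masher's vertical plane with a clearance check.

```bash
cat > plan.py <<'E'
import numpy as np
def rect(a0,a1,b0,b1,n=25):
    t=np.linspace(0,1,n);a=a0+(a1-a0)*t;b=b0+(b1-b0)*t
    return np.r_[np.c_[a,0*t+b0],np.c_[a,0*t+b1],np.c_[0*t+a0,b],np.c_[0*t+a1,b]]
OB=[(.095,.24,.105,.115),(-.24,-.095,.105,.115),(-.4,.4,-.05,.030),(.222,.3,0,.081),(-.3,-.222,0,.081)]
def clear(th,y,z,s,al=0):   # masher pitch th, grasp at (y,z), s along masher, gripper tilt th+al
    def d(P,th):
        c,q=np.cos(th),np.sin(th);P=np.c_[c*P[:,0]-q*P[:,1]+y,q*P[:,0]+c*P[:,1]+z]
        r=1
        for y0,y1,z0,z1 in OB:
            dy=np.maximum(y0-P[:,0],P[:,0]-y1);dz=np.maximum(z0-P[:,1],P[:,1]-z1)
            r=min(r,np.where((dy<0)&(dz<0),np.maximum(dy,dz),np.hypot(np.maximum(dy,0),np.maximum(dz,0))).min())
        return r
    M=np.r_[rect(.08-s,.14-s,-.022,.022),rect(-.14-s,-.124-s,-.022,.022),rect(-.124-s,.08-s,-.011,.011,60)]
    G=np.r_[rect(-.011,.011,-.016,.054),rect(-.043,.043,.054,.2,40)]
    return d(M,th),d(G,th+al)
if __name__=="__main__":
    s=.045
    for deg in range(0,41,4):
        th=np.radians(deg)
        r=max((min(clear(th,y,z,s)),y,z) for y in np.arange(-.06,.07,.005) for z in np.arange(.05,.24,.005))
        print(deg,np.round(r,3),np.round(clear(th,r[1],r[2],s),3))
E
python3 plan.py
```

```text
0 [0.098 0.065 0.235] [0.098 0.106]
4 [ 0.085 -0.06   0.235] [0.085 0.106]
8 [ 0.072 -0.06   0.235] [0.072 0.106]
12 [0.06  0.065 0.235] [0.06  0.108]
16 [0.048 0.065 0.235] [0.048 0.108]
20 [0.036 0.065 0.235] [0.036 0.107]
24 [0.025 0.065 0.235] [0.025 0.106]
28 [0.015 0.065 0.235] [0.015 0.106]
32 [0.014 0.065 0.235] [0.014 0.105]
36 [0.015 0.065 0.175] [0.015 0.05 ]
40 [0.019 0.065 0.185] [0.019 0.058]
```

Those optima are already above the shelf. I need a connected path from tray to exit, so I'll run a widest-path search on the grid.

```bash
cat > search.py <<'E'
from plan import *
import heapq,sys
s=float(sys.argv[1])
T=np.radians(np.arange(0,53,4));Y=np.arange(-.08,.081,.008);Z=np.arange(.056,.34,.008)
C=np.array([[[min(clear(t,y,z,s)) for z in Z] for y in Y] for t in T])
C=np.minimum(C,.025)
y0=-.013+s
st=(0,int(np.abs(Y-y0).argmin()),1)
cost=lambda n:1+ (0.025/max(C[n],1e-4))**3
D={st:0};P={};h=[(0,st)]
while h:
    d,n=heapq.heappop(h)
    if d>D[n]:continue
    if n[0]==0 and Z[n[2]]>.23: break
    for a in(-1,0,1):
        for b in(-1,0,1):
            for c in(-1,0,1):
                m=(n[0]+a,n[1]+b,n[2]+c)
                if not all(0<=m[i]<C.shape[i] for i in range(3)) or C[m]<=.002:continue
                e=d+cost(m)*np.sqrt(a*a+b*b+c*c)
                if e<D.get(m,1e9):D[m]=e;P[m]=n;heapq.heappush(h,(e,m))
path=[n]
while n!=st:n=P[n];path.append(n)
for n in path[::-1]:print(int(round(np.degrees(T[n[0]]))),round(Y[n[1]],3),round(Z[n[2]],3),np.round(clear(T[n[0]],Y[n[1]],Z[n[2]],s),3))
E
python3 search.py .045;echo; python3 search.py .02|awk '{print}' | sort -t[ -k2 | head -4
```

```text
0 0.032 0.064 [0.012 0.018]
0 0.024 0.064 [0.012 0.018]
0 0.016 0.064 [0.012 0.018]
0 0.008 0.064 [0.012 0.018]
0 -0.0 0.064 [0.012 0.018]
0 -0.008 0.072 [0.011 0.026]
4 -0.016 0.08 [0.015 0.033]
8 -0.016 0.088 [0.01  0.035]
8 -0.016 0.096 [0.009 0.041]
12 -0.016 0.104 [0.007 0.042]
16 -0.008 0.112 [0.006 0.048]
20 -0.0 0.12 [0.006 0.055]
20 0.008 0.12 [0.006 0.06 ]
20 0.016 0.12 [0.006 0.063]
20 0.024 0.128 [0.008 0.055]
20 0.032 0.128 [0.011 0.047]
24 0.04 0.136 [0.011 0.04 ]
24 0.048 0.144 [0.01  0.036]
28 0.056 0.152 [0.013 0.036]
32 0.064 0.16 [0.013 0.039]
32 0.072 0.168 [0.013 0.041]
36 0.08 0.176 [0.019 0.044]
36 0.08 0.184 [0.017 0.052]
40 0.08 0.192 [0.024 0.059]
44 0.08 0.2 [0.026 0.067]
44 0.08 0.208 [0.028 0.075]
44 0.08 0.216 [0.027 0.083]
40 0.08 0.224 [0.02  0.091]
36 0.08 0.232 [0.025 0.099]
32 0.08 0.232 [0.025 0.099]
28 0.08 0.232 [0.024 0.099]
24 0.08 0.232 [0.026 0.1  ]
20 0.08 0.232 [0.034 0.1  ]
16 0.08 0.232 [0.045 0.101]
12 0.08 0.232 [0.057 0.102]
8 0.08 0.232 [0.069 0.102]
4 0.08 0.232 [0.082 0.102]
0 0.08 0.232 [0.095 0.101]

16 -0.032 0.104 [0.006 0.03 ]
20 -0.024 0.112 [0.007 0.035]
20 -0.016 0.112 [0.007 0.039]
20 -0.008 0.112 [0.007 0.043]
```

The path is feasible with at least 6 mm clearance. Next: check IK for all waypoints, then approach and grip.

```bash
cat >> h.py <<'E'
YAW=np.radians(12.);M=np.array([.5054,-.0354]);S=.045;DZ=.015
H=np.array([-np.sin(YAW),np.cos(YAW),0]);UP=np.array([0,0,1.])
def pose(deg,u,z,sgn):
    t=np.radians(deg);a=H*np.cos(t)+UP*np.sin(t);zt=-(UP*np.cos(t)-H*np.sin(t));x=sgn*a
    q=Ro.from_matrix(np.c_[x,np.cross(zt,x),zt]).as_quat()
    p=np.r_[M+H[:2]*(u+.0126),z]+zt*DZ
    return p,q[[3,0,1,2]]
WP=[(0,.020,.066),(0,-.004,.067),(4,-.016,.078),(8,-.016,.091),(12,-.016,.104),(16,-.008,.112),(20,0,.120),(20,.016,.121),(20,.028,.128),(24,.042,.138),(28,.056,.152),(32,.068,.165),(36,.080,.180),(42,.080,.200),(40,.080,.225),(30,.080,.240),(15,.070,.255),(0,.045,.260)]
E
python3 - <<'E'
from h import *
from plan import clear
# clearance along the interpolated path
W=np.array(WP);I=np.vstack([np.linspace(a,b,8) for a,b in zip(W[:-1],W[1:])])
c=np.array([clear(np.radians(d),u,z,S) for d,u,z in I]);print("min clear",c.min(0))
for sg in(1,-1):
    print(sg,[None if (j:=ctrl.ik(*pose(d,u,z,sg))) is None else np.round(j,2).tolist() for d,u,z in [(0,.0324,.2),(0,.0324,.052)]+WP[::3]+WP[-1:]])
E
```

```text
min clear [0.00597439 0.02      ]
1 [[-0.12, -0.03, -0.07, 1.53, 0.0, 1.24], [-0.12, 0.02, -0.32, 1.23, 0.0, 1.24], [-0.14, 0.02, -0.29, 1.26, 0.0, 1.22], [-0.28, 0.08, -0.18, 1.37, 0.12, 1.08], [-0.36, 0.16, -0.08, 1.53, 0.29, 0.98], [-0.32, 0.14, -0.08, 1.58, 0.36, 1.0], [-0.35, 0.19, -0.0, 1.74, 0.52, 0.92], [-0.3, 0.12, 0.08, 1.8, 0.45, 0.99], [-0.09, -0.03, 0.05, 1.65, 0.0, 1.27]]
-1 [[-0.12, -0.03, -0.07, 1.53, 0.0, -1.9], [-0.12, 0.02, -0.32, 1.23, 0.0, -1.9], [-0.14, 0.02, -0.29, 1.26, 0.0, -1.92], [-0.28, 0.08, -0.18, 1.37, 0.12, -2.07], [-0.36, 0.16, -0.08, 1.53, 0.29, -2.16], [-0.32, 0.14, -0.08, 1.58, 0.36, -2.14], [-0.35, 0.19, -0.0, 1.74, 0.52, -2.23], [-0.3, 0.12, 0.08, 1.8, 0.45, -2.15], [-0.09, -0.03, 0.05, 1.65, 0.0, -1.87]]
```

```bash
python3 - <<'E'
from h import *
def st(l):
    s=ctrl.sense();print(l,round(s["time_s"],2),s["eef_pos"].round(4),"w",round(s["gripper_width"],3),"ff",round(s["finger_force"],1),s["force"].round(1))
p,q=pose(0,.0324,.24,1); ctrl.move_pose(p,q); st("hover")
p,q=pose(0,.0324,.052,1); ctrl.move_linear(p,q,feed=.12); st("down")
ctrl.command_gripper(0.0); st("grip")
p,q=pose(0,.0324,.064,1); ctrl.move_linear(p,q,feed=.05); st("lift")
d,_=ctrl.snapshot("top");cv2.imwrite("pics/top1.png",cv2.resize(d[130:270,200:410,::-1],None,fx=3.5,fy=3.5,interpolation=2))
d,_=ctrl.snapshot("scene");cv2.imwrite("pics/sc1.png",cv2.resize(d[150:290,130:400,::-1],None,fx=2.9,fy=2.9,interpolation=2))
E
```

```text
hover 2.07 [0.4961 0.0078 0.225 ] w 0.998 ff 0.0 [ 0.3 -0.   0.6]
down 3.78 [0.496  0.0086 0.0373] w 1.0 ff 0.0 [-0.6 -0.3  0. ]
grip 4.4 [0.4964 0.0086 0.0374] w 0.239 ff 58.6 [0.8 0.4 1.5]
lift 4.79 [0.4963 0.0086 0.0494] w 0.234 ff 58.6 [-0.2 -0.3 -1. ]
```

View pics/sc1.png

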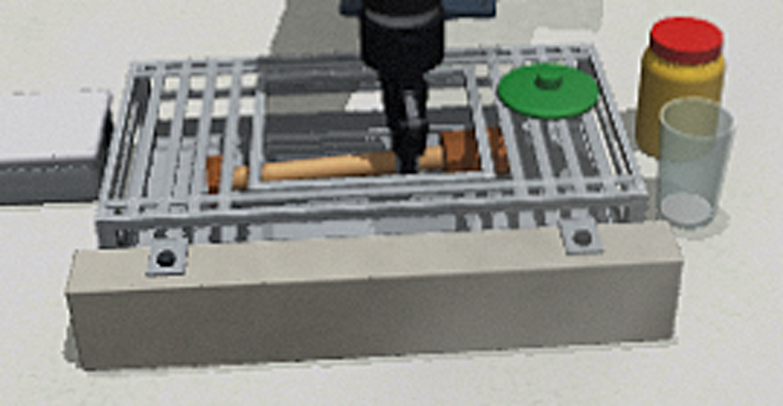

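The scene crop shows the fingers at (408,165) holding the shaft just short of the head shoulder at (442,150). The pommel is at (213,172) and the masher lies level. I'll run the extraction path now, stopping if the force goes up.

```bash
python3 - <<'E'
from h import *
for i,w in enumerate(WP[:13]):
    p,q=pose(*w,1); ctrl.move_linear(p,q,feed=.035)
    s=ctrl.sense();print(w,round(s["time_s"],2),s["eef_pos"].round(3),round(s["finger_force"],1),s["force"].round(1),s["moment"].round(2))
    if np.linalg.norm(s["force"])>10: print("STOP");break
d,_=ctrl.snapshot("scene");cv2.imwrite("pics/sc2.png",cv2.resize(d[110:290,130:400,::-1],None,fx=2.9,fy=2.9,interpolation=2))
E
```

```text
(0, 0.02, 0.066) 5.4 [ 0.499 -0.004  0.051] 58.6 [-0.1  0.8 -1.5] [0.   0.06 0.02]
(0, -0.004, 0.067) 6.23 [ 0.504 -0.027  0.052] 58.6 [-0.2 -0.3 -1.8] [0.03 0.03 0.  ]
(4, -0.016, 0.078) 6.83 [ 0.506 -0.038  0.063] 58.6 [-0.3  0.5 -1.6] [-0.07 -0.02 -0.04]
(8, -0.016, 0.091) 7.35 [ 0.506 -0.037  0.076] 58.6 [ 0.3 -0.7 -1.5] [-0.09 -0.02  0.1 ]
(12, -0.016, 0.104) 7.88 [ 0.506 -0.036  0.089] 58.6 [ 0.9  0.2 -0.6] [-0.26 -0.02 -0.02]
(16, -0.008, 0.112) 8.38 [ 0.504 -0.027  0.098] 58.6 [ 1.1 -0.1 -1.7] [-0.26 -0.05 -0.06]
(20, 0, 0.12) 8.88 [ 0.502 -0.018  0.106] 58.6 [ 0.9 -0.4 -1.7] [-0.39 -0.15  0.  ]
(20, 0.016, 0.121) 9.48 [ 0.498 -0.002  0.107] 58.6 [ 0.   0.3 -1.5] [-0.44 -0.12 -0.01]
(20, 0.028, 0.128) 10.03 [0.496 0.009 0.114] 58.6 [ 0.3  0.6 -0.9] [-0.46 -0.06 -0.01]
(24, 0.042, 0.138) 10.7 [0.493 0.024 0.124] 58.6 [-0.4  0.6 -1.6] [-0.48 -0.1   0.01]
(28, 0.056, 0.152) 11.44 [0.49  0.039 0.139] 58.7 [-0.4 -0.3 -1.2] [-0.53 -0.17 -0.01]
(32, 0.068, 0.165) 12.12 [0.487 0.051 0.152] 58.7 [-0.3 -0.1 -2.4] [-0.64 -0.12  0.02]
(36, 0.08, 0.18) 12.85 [0.484 0.064 0.168] 58.7 [-0.2  0.  -1.5] [-0.69 -0.11 -0.03]
```

View pics/sc2.png

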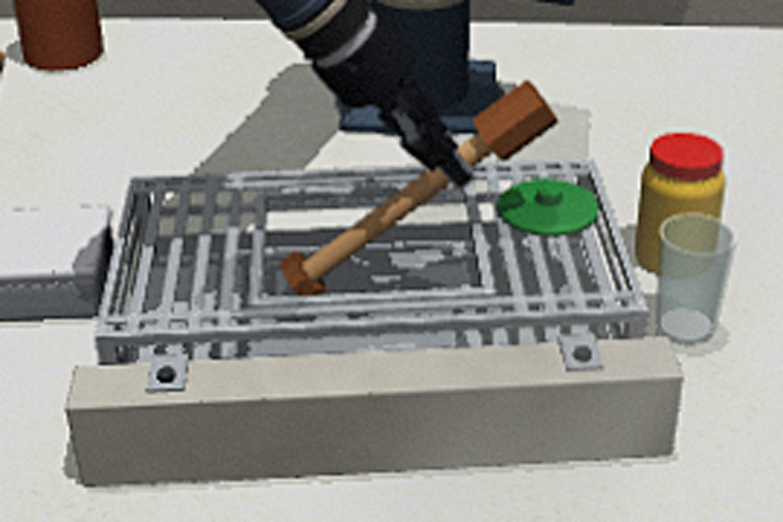

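The masher is tilted about 36° and held. Its head (515,120) is above the shelf and its pommel (300,272) is still inside the opening, at about z 0.07, with no contact forces. I'll finish the lift and level it.

```bash
python3 - <<'E'
from h import *
ctrl.dwell(.3)
for i,w in enumerate(WP[13:]):
    p,q=pose(*w,1); ctrl.move_linear(p,q,feed=.035)
    s=ctrl.sense();print(w,round(s["time_s"],2),s["eef_pos"].round(3),round(s["finger_force"],1),s["force"].round(1),s["moment"].round(2))
    if np.linalg.norm(s["force"])>10: print("STOP");break
ctrl.dwell(1)
d,_=ctrl.snapshot("scene");cv2.imwrite("pics/sc3.png",cv2.resize(d[80:260,130:400,::-1],None,fx=2.9,fy=2.9,interpolation=2))
E
```

```text
(42, 0.08, 0.2) 13.95 [0.484 0.065 0.189] 58.7 [ 0.7  0.2 -1.5] [-0.81 -0.14  0.02]
(40, 0.08, 0.225) 14.81 [0.484 0.065 0.213] 58.7 [-0.4 -1.3 -1.7] [-0.75 -0.1  -0.  ]
(30, 0.08, 0.24) 15.35 [0.484 0.063 0.227] 58.7 [-0.9 -0.3 -2. ] [-0.62 -0.15  0.01]
(15, 0.07, 0.255) 16.05 [0.487 0.049 0.24 ] 58.6 [ 1.1 -0.7 -1. ] [-0.3  -0.1   0.04]
(0, 0.045, 0.26) 17.03 [0.493 0.021 0.245] 58.6 [ 0.  -0.1 -1.2] [ 0.04  0.01 -0.01]
```

View pics/sc3.png

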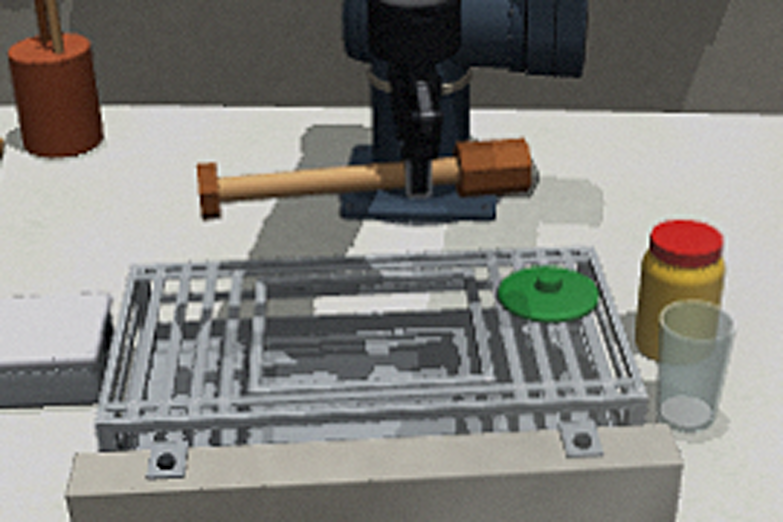

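The masher is held level and clear above the rack, with its pommel at (208,190) and head at (495,165), centred over the opening. The lid and other bystanders haven't moved, so I'm handing in.

```bash
python3 -c "
from bench import ctrl
print(ctrl.finish_job())"
```

```text
the job is handed in; nothing more can be done
None
```

The masher came out head first through the opening with no measurable contact forces, and I handed the job in at about 18 s with it held level about 14 cm above the shelf, roughly centred over the opening, and the bystanders unmoved; the judge gave no verdict.

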